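# Push the pipette tip box home into the corner locator

### The job

Push the pipette tip box along the bench into the L-shaped corner locator until it sits square and flush against both of its rails, long side on the long far rail and short end on the short left rail. Only push it from outside with the fingers: do not lift it or tip it. Leave the bottle, the timer and the label roll where they stand.

Things in the scene. Friction and masses are not known exactly. Their poses are not given: they have to be found in the camera images.
- tip_box: closed pipette tip box, teal body, clear lid that stays shut, loose. Body 80 mm (x) by 118 mm (y), 66 mm high; hinge strip (+x side) and lip stick out 2.5 mm more above 40 mm only. 0.18 to 0.35 kg. Origin: centre of underside. Starts clear of both rails, nearer the robot and to the right, +x side towards the long rail, long sides within 0.4 rad of parallel to it.
- corner_locator: fixed L of two aluminium rails, 16 mm wide, 22 mm high (screw heads 4 mm more). Origin: inner corner at bench height. Long far rail: inner face at x = 0, from the corner 170 mm along -y. Short left rail: inner face at y = 0, 105 mm along -x. Box belongs in x < 0, y < 0; home, its origin is at x = -40, y = -59 mm, axes parallel. Turned 0.05 to 0.35 rad clockwise (from above) from the world axes.
- reagent_bottle: bystander: brown bottle with a black cap, 48 mm across, 78 mm high, loose. Origin at the centre of its underside.
- bench_timer: bystander: white wedge-shaped countdown timer, 44 x 64 x 33 mm high, loose. Origin at the centre of its underside.
- label_roll: bystander: roll of white labels lying flat, 74 mm across, 30 mm high, loose. Origin at the centre of its underside.
There are look-alikes about, which are no part of the job. Leave any orange look-alike of the tip_box alone.

How it is judged:
At the end, for the whole second after the job is handed in: The tip box stands flat and still in the corner, within 4 mm of touching each rail and within 0.035 rad of square to them, and the bottle, timer and label roll are within 20 mm of where they stood (x of tip_box in the frame of corner_locator between -0.044 and -0.036 m and y of tip_box in the frame of corner_locator between -0.063 and -0.055 m and angle between the x axis of tip_box and the x axis of corner_locator, either way round below 0.035 rad and height (world z) of tip_box below 0.004 m and angle between tip_box's own z axis and vertical below 0.03 rad and linear speed of tip_box below 0.01 m/s and distance of each of reagent_bottle, bench_timer, label_roll from where it was at the start of the episode below 0.02 m).
It fails at once if the tip box is lifted more than 8 mm off the bench (height (world z) of tip_box above 0.008 m).
It fails at once if the tip box is tipped more than 0.15 rad (angle between tip_box's own z axis and vertical above 0.15 rad).
It fails at once if the brown reagent bottle is moved more than 20 mm (distance of reagent_bottle from where it was at the start of the episode above 0.02 m).
It fails at once if the bench timer is moved more than 20 mm (distance of bench_timer from where it was at the start of the episode above 0.02 m).
It fails at once if the label roll is moved more than 20 mm (distance of label_roll from where it was at the start of the episode above 0.02 m).
It also fails if it takes over 42 s, if anything falls off the work surface, if the arm or the gripper's body presses on something with over 40 N, if the wrist force passes 120 N, or if a joint passes its speed limit or range.

### The arm

A 6-joint arm with a two-finger parallel gripper is mounted at the origin on the work surface; the furniture and walls round the work are solid. World frame = base frame: x ahead of the robot, y to its left, z up, the work surface at z = 0. Lengths are in m, angles in rad, forces in N, time in s.
With the tool pointing down it reaches from about 0.375 to 0.925 m from the base axis. Payload 5.7 kg.
Tool frame: the origin (TCP) lies between the finger pads; the fingertips stand 11 mm ahead of it and the grasp point (between the pads) lies 8 mm behind it; z points along the fingers, y is the line along which they close (so a half turn about z gives the same grasp; the last joint's range is limited). The gripper opens to 88 mm and grips with 3 to 60 N. Pads are 20 mm wide; open, the fingers measure 115 mm over their backs; the gripper's body (75 mm by 178 mm) begins 61 mm behind the grasp point.
Start: joints at [1.1, 0.359, 1.51, -0, 1.272, -0.115], TCP at [0.209, 0.562, 0.234] pointing down, gripper open.
Joint ranges: [-2.97, 2.97], [-1.01, 2.36], [0.21, 2.38], [-0.96, 4.11], [0.2, 2.71], [-2.98, 2.98]. Speed limits (rad/s): [2.39, 2.39, 3.14, 3.14, 3.14, 3.14].

### API

Orientations are given as a rotation vector (axis times angle).
In Python, from bench import ctrl, get_image, camera_info, hand_in gives the robot as it stands.
- The arm moves only by the shell command python3 -m jog 'ROWS'. ROWS is JSON, a list of rows, each a list of 5 numbers: the shift along the tool's x, y, z in m, then the turn about the tool's z in degrees, then the opening, from -1 (shut) to 1 (fully open). In form: [[dx, dy, dz, twist, grip], ...]. A call has 1 to 5 rows; each row shifts and turns the commanded pose from where the row before left it, along the tool's axes as they then stand; what a row does not reach is not made up. A row lasts 1/12 s, in which the tool goes at most 41.7 mm and 7.16 degrees, less where a joint would pass 70% of its speed; a pose out of reach is approached as far as the arm can. A call with a gripper value outside its range is refused whole. The fingers move at their own pace and stop on an object; the grip force is fixed at half the most. Time passes only in rows, so rows that do not move let the fingers close. It gives the time, the measured TCP pose, the force, the opening and the grip force at its end, in the units of the state.
- ctrl.state(): the state, without advancing time (a new reading comes with each control period).
- get_image(name): name is "scene" or "side" or "wrist"; returns the picture (400x640x3 uint8, red, green, blue); there is no depth.
- camera_info(name): a dict with "camera_matrix" (3x3 intrinsics, pixels), "T" (4x4, takes a point from camera to world coordinates); the wrist camera has in their place "mount" (4x4, takes a point from camera to tool coordinates, whose origin is the TCP and whose axes are the flange's). Camera axes: x right, y down, z forward; pixel columns grow to the right and rows downward; lengths in m; the calibration is good to about 2 mm. A picture is of the moment at which its call begins: read the wrist's pose just before it. camera_info takes no time and is no camera call.
- hand_in(): hands the job in; it is judged then, once.
The state is a dict: "clock": time; "qpos": joint angles; "qvel": joint speeds; "tau": joint torques, N m; "eef_pos": TCP position; "tcp_rot": TCP orientation; "wrist_force": force on the tool from outside, world axes, zero at the start; "wrist_torque": the same for the moment, N m; "gripper_width": finger opening in m; "finger_force": force on a finger pad.
Only numpy, scipy, OpenCV 4.12 (cv2) and the standard library are available. Lean on these libraries where they do the work, as an engineer would, in place of code of your own. Each camera call takes 0.05 s, during which the arm holds its last target. There are 200 camera calls.

## Working session

There is one attempt and no reset: what is moved stays moved. The work goes in short steps, Python scripts to look and compute and a shell command to move; the robot and the scene stay as the last step left them, time stands still between calls to the robot, and variables do not carry over. Pictures are saved under pics/ and viewed, at most 10 in all, crops included, and the job is handed in when it is done.

```bash
ls; mkdir -p pics; python3 - <<'E'
from bench import *
import cv2,numpy as np
for n in("scene","side"):
    im=get_image(n); cv2.imwrite(f"pics/{n}0.png",im[:,:,::-1]); c=camera_info(n); print(n,np.round(c["camera_matrix"],1).tolist(),np.round(c["T"],3).tolist())
print(np.round(camera_info("wrist")["mount"],3).tolist()); s=ctrl.state(); print(s["tcp_rot"],s["eef_pos"],s["gripper_width"],s["clock"])
E
```

```text
pics
scene [[424.1, 0.0, 325.0], [0.0, 424.1, 194.5], [0.0, 0.0, 1.0]] [[-0.481, -0.636, 0.603, -0.076], [-0.877, 0.35, -0.33, 0.1], [-0.001, -0.688, -0.726, 0.744], [0.0, 0.0, 0.0, 1.0]]
side [[382.8, 0.0, 326.4], [0.0, 382.8, 204.1], [0.0, 0.0, 1.0]] [[-0.972, 0.121, -0.201, 0.652], [0.234, 0.543, -0.806, 0.526], [0.012, -0.831, -0.556, 0.557], [0.0, 0.0, 0.0, 1.0]]
[[-0.001, -0.967, -0.255, 0.07], [1.0, -0.001, -0.002, -0.0], [0.001, -0.255, 0.967, -0.151], [0.0, 0.0, 0.0, 1.0]]
[-5.55850844e-01 -3.09153193e+00  2.48618910e-03] [0.20871609 0.56187865 0.23290551] 0.08788155767945648 0.1
```

View pics/scene0.png

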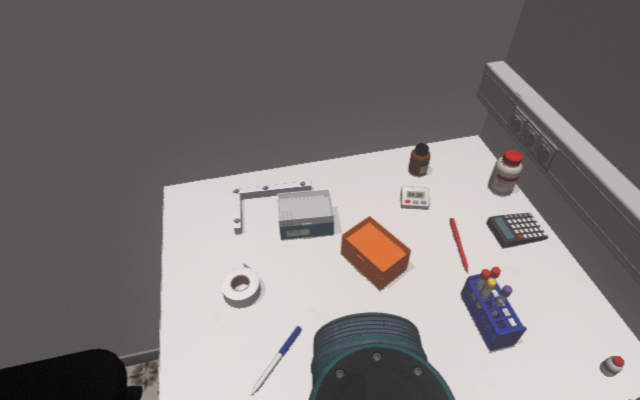

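View pics/side0.png

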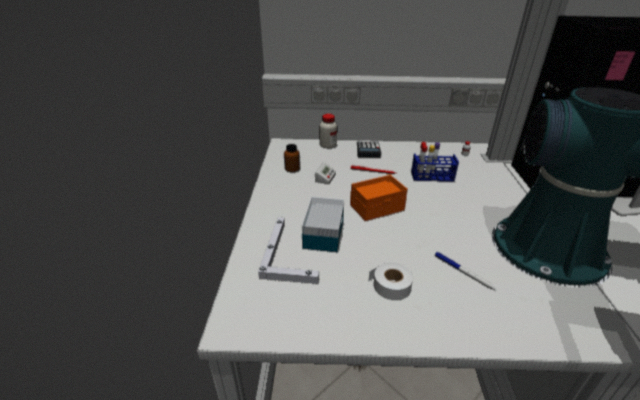

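The tip box is the teal body with a clear lid at scene (305,213) / side (323,224). The orange box at scene (375,252) is the look-alike. The locator corner is at scene (237,188), the label roll at (241,287), the bottle at (420,160) and the timer at (415,197). I'll confirm the box in one enlarged crop.

```bash
python3 - <<'E'
import cv2,numpy as np
a=cv2.imread("pics/scene0.png")[165:305,210:350]; b=cv2.imread("pics/side0.png")[185:325,220:360]
f=lambda i:cv2.resize(i,(400,400),interpolation=cv2.INTER_CUBIC)
# rough: scale 400/140=2.857
cv2.imwrite("pics/crop.png",np.hstack([f(a[:130,:130]),f(b[:130,:130])]))
E
```

```text
(no output)
```

View pics/crop.png

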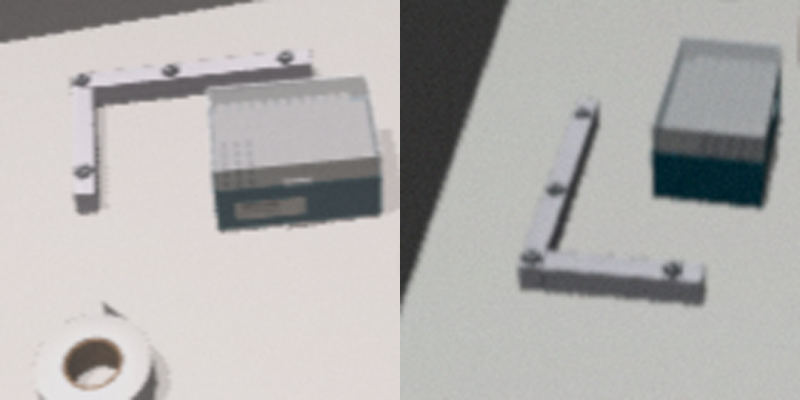

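The crop confirms the teal box with its clear lid. I'll take the corner points from it and cast rays.

```bash
cat > h.py <<'E'
from bench import *
import cv2,numpy as np
from scipy.spatial.transform import Rotation as R
def ray(n,uv,z,T=None):
    c=camera_info(n); T=np.array(c["T"]) if T is None else T
    d=T[:3,:3]@np.linalg.solve(np.array(c["camera_matrix"]),[*uv,1.]); o=T[:3,3]
    return (o+d*(z-o[2])/d[2])
E
python3 - <<'E'
from h import *
o={"scene":(210,165),"side":(220,185)}
P=lambda n,u,v,z:ray(n,(o[n][0]+u/3.077,o[n][1]+v/3.077),z)[:2].round(4)
for l,n,u,v,z in [("scr corner","scene",83,79,.025),("scr mid","scene",170,70,.025),("scr end","scene",286,57,.025),("scr short","scene",84,171,.025),("innercorner","scene",95,89,.022),("end in","scene",312,68,.022),("end out","scene",312,50,.022),("short end in","scene",96,192,.022),
("scr corner","side",133,256,.025),("scr mid","side",156,188,.025),("scr end","side",184,112,.025),("scr short","side",272,268,.025),("innercorner","side",149,252,.022),
("box bot -x+y","scene",220,230,0),("box bot -x-y","scene",380,215,0),("lid","scene",209,88,.066),("lid","scene",365,77,.066),("lid","scene",383,158,.066),("lid","scene",214,172,.066),
("bot +x+y","side",254,196,0),("bot -x+y","side",365,207,0),("lid","side",282,40,.066),("lid","side",381,46,.066),("lid","side",367,138,.066),("lid","side",255,128,.066)]:
    print(l,n,P(n,u,v,z))
for l,u,v in [("roll",241,284),("bottle",420,172),("timer",416,203),("orange near",378,283),("orange L",343,260)]: print(l,ray("scene",(u,v),.015 if l!="bottle" else 0)[:2].round(3))
E
```

```text
scr corner scene [ 0.6318 -0.0514]
scr mid scene [ 0.6086 -0.1136]
scr end scene [ 0.5781 -0.1983]
scr short scene [ 0.5448 -0.0194]
innercorner scene [ 0.6203 -0.0563]
end in scene [ 0.5604 -0.2117]
end out scene [ 0.5779 -0.2209]
short end in scene [ 0.5249 -0.0204]
scr corner side [ 0.6363 -0.0493]
scr mid side [ 0.6138 -0.114 ]
scr end side [ 0.5827 -0.1983]
scr short side [ 0.5507 -0.0184]
innercorner side [ 0.6256 -0.054 ]
box bot -x+y scene [ 0.4679 -0.089 ]
box bot -x-y scene [ 0.4246 -0.1957]
lid scene [ 0.5394 -0.1188]
lid scene [ 0.4951 -0.2221]
lid scene [ 0.422  -0.1955]
lid scene [ 0.4662 -0.0893]
bot +x+y side [ 0.5441 -0.1195]
bot -x+y side [ 0.4688 -0.0901]
lid side [ 0.5022 -0.2186]
lid side [ 0.4302 -0.194 ]
lid side [ 0.4706 -0.0856]
lid side [ 0.543  -0.1134]
roll [0.396 0.031]
bottle [ 0.494 -0.488]
timer [ 0.404 -0.404]
orange near [ 0.268 -0.208]
orange L [ 0.348 -0.175]
```

```bash
cat >> h.py <<'E'
th=0.352; C=np.array([.623,-.055]); X=np.array([np.cos(th),-np.sin(th)]); Y=np.array([np.sin(th),np.cos(th)])
L=lambda p:np.array([(np.array(p[:2])-C)@X,(np.array(p[:2])-C)@Y])
def st():
    s=ctrl.state(); M=R.from_rotvec(s["tcp_rot"]).as_matrix(); return s,M
def rep():
    s,M=st(); f=s["wrist_force"]; a=L(M[:2,1]+C)
    print("t%.2f TCP loc"%s["clock"],(L(s["eef_pos"])*1e3).round(1),"z",round(s["eef_pos"][2]*1e3,1),"F loc",np.round([f[:2]@X,f[:2]@Y,f[2]],1),"tool y ang deg",round(np.degrees(np.arctan2(a[1],a[0])),1),"w",round(s["gripper_width"]*1e3,1))
def goto(l): # locator-frame target mm -> tool shift
    s,M=st(); p=C+X*l[0]/1e3+Y*l[1]/1e3; d=np.r_[p-s["eef_pos"][:2],0]; print("goto",l,"world",p.round(3),"tool shift mm",(M.T@d*1e3).round(1))
E
python3 - <<'E'
from h import *
rep(); s,M=st(); print(M.round(2)); goto((-165,-145))
for n,l in (("scene",[(343,260),(380,283),(408,263)]),("side",[(365,218),(406,205),(351,200)])):
    for p in l: print(n,p,(L(ray(n,p,0))*1e3).round())
E
```

```text
t0.10 TCP loc [-601.6  436.2] z 232.9 F loc [-0.7 -1.2  0.1] tool y ang deg 89.8 w 87.9
[[-0.94  0.35 -0.  ]
 [ 0.35  0.94 -0.  ]
 [ 0.   -0.   -1.  ]]
goto (-165, -145) world [ 0.418 -0.134] tool shift mm [-438.8 -579.6    0.9]
scene (343, 260) [-207. -209.]
scene (380, 283) [-273. -273.]
scene (408, 263) [-235. -343.]
side (365, 218) [-186. -223.]
side (406, 205) [-291. -296.]
side (351, 200) [-147. -300.]
```

```bash
python3 -m jog '[[-0.036,-0.018,0,0,0.36],[-0.036,-0.018,0,0,0.36],[-0.036,-0.018,0,0,0.36],[-0.036,-0.018,0,0,0.36],[-0.036,-0.018,0,0,0.36]]' | tail -c 300; python3 -m jog '[[-0.036,-0.018,0,0,0.36],[-0.036,-0.018,0,0,0.36],[-0.036,-0.018,0,0,0.36],[-0.036,-0.018,0,0,0.36],[-0.036,-0.018,0,0,0.36]]' >/dev/null;  python3 -m jog '[[-0.015,-0.036,0,0,0.36],[-0.015,-0.036,0,0,0.36],[-0.015,-0.036,0,0,0.36],[-0.015,-0.036,0,0,0.36],[-0.018,-0.036,0,0,0.36]]' >/dev/null;  python3 -m jog '[[0,-0.038,0,0,0.36],[0,-0.038,0,0,0.36],[0,-0.038,0,0,0.36],[0,-0.038,0,0,0.36],[0,-0.038,0,0,0.36]]' >/dev/null; python3 -c "
from h import *
rep();goto((-165,-147))"
```

```text
clock: 0.52
eef_pos: [0.347, 0.4137, 0.2334]
tcp_rot: [-0.555, -3.092, 0.001]
wrist_force: [1.0, 0.2, 0.4]
gripper_width: 0.0606
finger_force: 0.0
t1.77 TCP loc [-166.3 -116.6] z 233.5 F loc [ 0.5 -0.3  0.4] tool y ang deg 89.8 w 59.7
goto (-165, -147) world [ 0.417 -0.136] tool shift mm [ -1.4 -30.4   0. ]
```

```bash
python3 -m jog '[[0,-0.030,0,0,0.36],[0,0,0.04,0,0.36],[0,0,0.04,0,0.36],[0,0,0.04,0,0.36],[0,0,0.02,0,0.36]]' >/dev/null; python3 -c "
from h import *
rep()
import cv2
cv2.imwrite('pics/w1.png',get_image('wrist')[:,:,::-1])"
```

```text
t2.18 TCP loc [-168.3 -145. ] z 90.4 F loc [-0.6  0.3  0.1] tool y ang deg 89.7 w 59.7
```

View pics/w1.png

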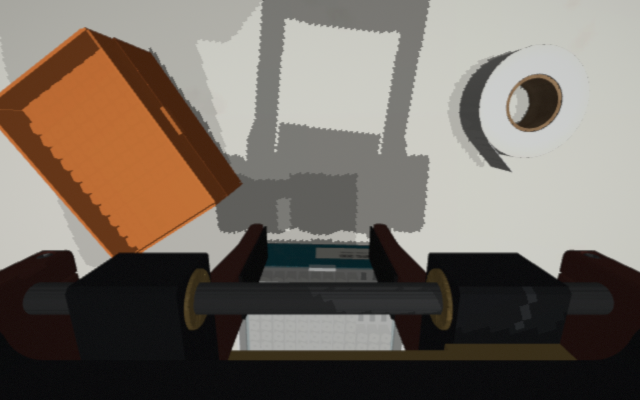

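The tool straddles the box's near face with a clear gap. The orange box is at lower left (120,150) and the roll at (530,100), both clear. I'll lower and push along +x of the locator.

```bash
python3 -m jog '[[0,0,0.035,0,0.36],[0,0,0.033,0,0.36],[0,0,0,0,0.36],[-0.01,0,0,0,0.36],[-0.006,0,0,0,0.36]]' >/dev/null; python3 -c "
from h import *
rep()"
python3 -m jog '[[-0.005,0,0,0,0.36],[-0.005,0,0,0,0.36],[-0.005,0,0,0,0.36],[-0.005,0,0,0,0.36],[-0.005,0,0,0,0.36]]' >/dev/null; python3 -c "
from h import *
rep()"
python3 -m jog '[[-0.005,0,0,0,0.36],[-0.005,0,0,0,0.36],[-0.005,0,0,0,0.36],[-0.005,0,0,0,0.36],[0,0,0,0,0.36]]' >/dev/null; python3 -c "
from h import *
rep()
for n in('scene','side'): cv2.imwrite(f'pics/{n}1.png',get_image(n)[:,:,::-1])
a=cv2.imread('pics/scene1.png')[150:290,200:400];b=cv2.imread('pics/side1.png')[150:290,230:430]
cv2.imwrite('pics/c1.png',cv2.resize(np.hstack([a,b]),(800,280),interpolation=cv2.INTER_CUBIC))"
```

```text
t2.65 TCP loc [-147.7 -145.1] z 27.2 F loc [ 1.2 -0.3  0.8] tool y ang deg 89.8 w 59.7
t3.07 TCP loc [-124.4 -145. ] z 26.3 F loc [-2.5 -0.5  2.2] tool y ang deg 89.8 w 59.8
t3.48 TCP loc [-102.6 -145.3] z 25.7 F loc [ 0.2 -0.1  0.4] tool y ang deg 89.8 w 59.4
```

View pics/c1.png

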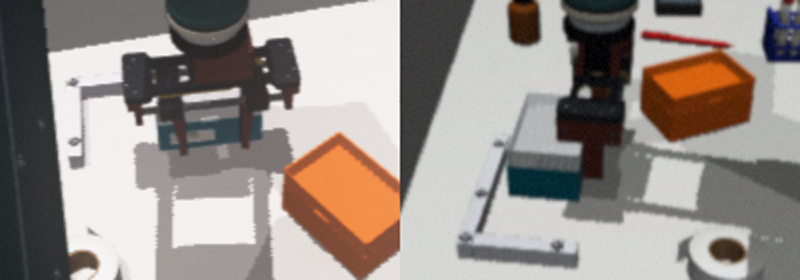

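```bash
python3 -m jog '[[-0.004,0,0,0,0.36],[-0.004,0,0,0,0.36],[0,0,0,0,0.36]]' >/dev/null; python3 -c "
from h import *
rep();print(st()[0]['qpos'].round(2) if hasattr(st()[0]['qpos'],'round') else st()[0]['qpos'])"
python3 -m jog '[[0.02,0,0,0,0.36],[0.01,0,-0.03,0,0.36],[0,0,-0.04,0,0.36],[0,0,-0.03,0,0.36],[0,0,0,0,0.36]]' >/dev/null; python3 -c "
from h import *
rep(); goto((-45,-240))"
```

```text
t3.83 TCP loc [ -95.7 -145.2] z 25.7 F loc [-0.4 -0.9  0.1] tool y ang deg 89.8 w 59.7
[-0.45  0.52  1.91 -0.    0.71 -1.67]
t4.25 TCP loc [-122.4 -145.4] z 130.9 F loc [ 0.5 -0.5  1.5] tool y ang deg 89.8 w 59.6
goto (-45, -240) world [ 0.498 -0.265] tool shift mm [-77.7 -94.3   0.9]
```

```bash
python3 -m jog '[[-0.026,-0.032,0,0,-0.09],[-0.026,-0.032,0,0,-0.09],[-0.026,-0.031,0,0,-0.09],[0,0,0,7,-0.09],[0,0,0,7,-0.09]]' >/dev/null
python3 -m jog '[[0,0,0,7,-0.09],[0,0,0,7,-0.09],[0,0,0,7,-0.09],[0,0,0,7,-0.09],[0,0,0,7,-0.09]]' >/dev/null
python3 -m jog '[[0,0,0,7,-0.09],[0,0,0,7,-0.09],[0,0,0,7,-0.09],[0,0,0,7,-0.09],[0,0,0,7,-0.09]]' >/dev/null
python3 -m jog '[[0,0,0,5.8,-0.09],[0,0,0,0,-0.09]]' >/dev/null
python3 -c "
from h import *
rep();goto((-47,-240))
cv2.imwrite('pics/w2.png',get_image('wrist')[:,:,::-1])
for n in('scene','side'): cv2.imwrite(f'pics/{n}2.png',get_image(n)[:,:,::-1])
a=cv2.imread('pics/scene2.png')[130:290,200:400];b=cv2.imread('pics/side2.png')[150:310,230:430]
cv2.imwrite('pics/c2.png',cv2.resize(np.hstack([a,b]),(800,320),interpolation=cv2.INTER_CUBIC))"
```

```text
t5.67 TCP loc [ -48.8 -240.4] z 125.2 F loc [ 0.8  0.2 -0.9] tool y ang deg -0.2 w 39.5
goto (-47, -240) world [ 0.496 -0.264] tool shift mm [0.4 1.8 0. ]
```

View pics/c2.png

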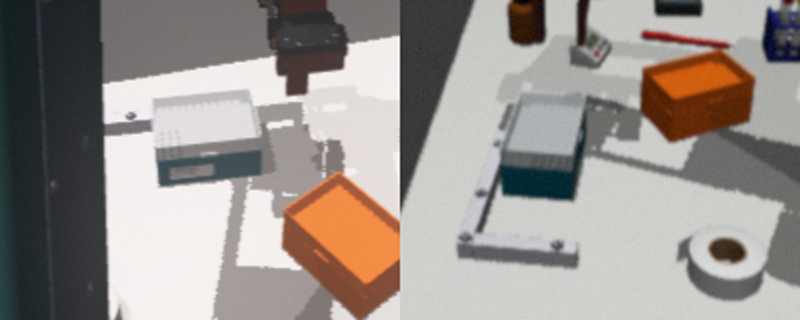

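The box stands square just short of the long rail and the tool is beyond its −y end. I'll lower and push along +y.

```bash
python3 -m jog '[[0,0.002,0.035,0,-0.09],[0,0,0.035,0,-0.09],[0,0,0.03,0,-0.09],[0.008,0,0,0,-0.09],[0.007,0,0,0,-0.09]]' >/dev/null; python3 -c "
from h import *
rep()"
for i in 1 2 3; do python3 -m jog '[[0.005,0,0,0,-0.09],[0.005,0,0,0,-0.09],[0.005,0,0,0,-0.09],[0.005,0,0,0,-0.09],[0.005,0,0,0,-0.09]]' >/dev/null; python3 -c "
from h import *
rep()"; done
```

```text
t6.23 TCP loc [ -48.5 -224.6] z 24.5 F loc [0.2 0.2 0.7] tool y ang deg 0.0 w 40.0
t6.65 TCP loc [ -45.7 -200.3] z 27.1 F loc [ 0.  -2.6  1.2] tool y ang deg 0.0 w 39.7
t7.07 TCP loc [ -47.1 -174.9] z 25.6 F loc [ 0.8 -2.7  2.5] tool y ang deg -0.0 w 39.8
t7.48 TCP loc [ -47.2 -149.8] z 25.6 F loc [-0.4 -2.7  1.4] tool y ang deg -0.0 w 40.2
```

```bash
python3 -m jog '[[0.005,0,0,0,-0.09],[0.004,0,0,0,-0.09],[0.003,0,0,0,-0.09],[0.002,0,0,0,-0.09],[0,0,0,0,-0.09]]' >/dev/null; python3 -c "
from h import *
rep()
for n in('scene','side'): cv2.imwrite(f'pics/{n}3.png',get_image(n)[:,:,::-1])
a=cv2.imread('pics/scene3.png')[130:250,200:320];b=cv2.imread('pics/side3.png')[180:300,240:360]
cv2.imwrite('pics/c3.png',cv2.resize(np.hstack([a,b]),(800,400),interpolation=cv2.INTER_CUBIC))"
```

```text
t7.90 TCP loc [ -47.2 -135.6] z 25.5 F loc [-0.1  0.1 -0.5] tool y ang deg -0.0 w 39.7
```

View pics/c3.png

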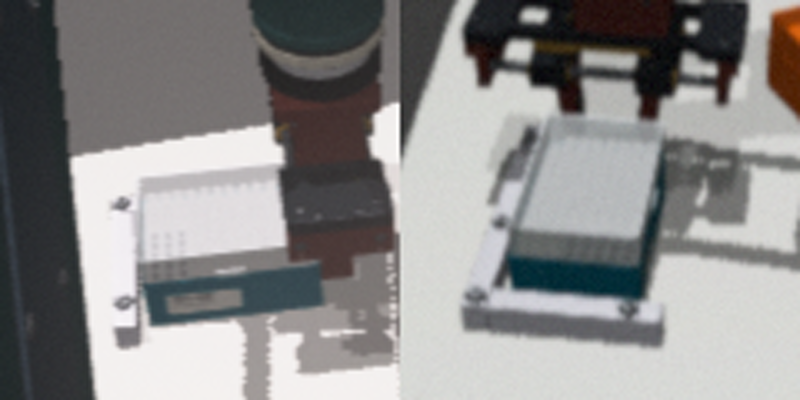

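The box is near both rails, with a gap of a few mm at each. I'll push gently to contact, watching the force.

```bash
for i in 1 2 3 ; do python3 -m jog '[[0.0015,0,0,0,-0.09],[0.0015,0,0,0,-0.09],[0,0,0,0,-0.09]]' |grep wrist; python3 -c "
from h import *
rep()"; done
```

```text
wrist_force: [0.1, 1.0, 1.0]
t8.25 TCP loc [ -47.2 -133.2] z 25.6 F loc [-0.2  1.   1. ] tool y ang deg -0.0 w 40.1
wrist_force: [1.5, 0.0, 0.5]
t8.50 TCP loc [ -47.1 -130.1] z 25.6 F loc [1.4 0.6 0.5] tool y ang deg -0.0 w 40.0
wrist_force: [-3.7, -9.5, 2.7]
t8.75 TCP loc [ -46.4 -129.1] z 26.1 F loc [ -0.1 -10.2   2.7] tool y ang deg 0.1 w 39.7
```

Contact with the short rail came at −129, as expected. Now I'll go round for the +x push.

```bash
python3 -m jog '[[-0.012,0,0,0,-0.09],[-0.01,0,-0.02,0,-0.09],[0,0,-0.035,0,-0.09],[0,0,-0.035,0,-0.09],[0,-0.04,0,0,0.36]]' >/dev/null
python3 -m jog '[[0.02,-0.035,0,0,0.36],[0.035,-0.01,0,0,0.36],[0.034,0,0,0,0.36],[0,0,0,-7,0.36],[0,0,0,-7,0.36]]' >/dev/null
python3 -m jog '[[0,0,0,-7,0.36],[0,0,0,-7,0.36],[0,0,0,-7,0.36],[0,0,0,-7,0.36],[0,0,0,-7,0.36]]' >/dev/null
python3 -m jog '[[0,0,0,-7,0.36],[0,0,0,-7,0.36],[0,0,0,-7,0.36],[0,0,0,-7,0.36],[0,0,0,-7,0.36]]' >/dev/null
python3 -m jog '[[0,0,0,-5.8,0.36],[0,0,0,0,0.36]]' >/dev/null
python3 -c "
from h import *
rep();goto((-120,-62))
cv2.imwrite('pics/w4.png',get_image('wrist')[:,:,::-1])
for n in('scene','side'): cv2.imwrite(f'pics/{n}4.png',get_image(n)[:,:,::-1])"
```

```text
t10.58 TCP loc [-132.   -60.5] z 115.7 F loc [-0.2 -0.7  0.5] tool y ang deg 90.0 w 59.8
goto (-120, -62) world [ 0.489 -0.072] tool shift mm [-12.   -1.5  -0. ]
```

View pics/w4.png

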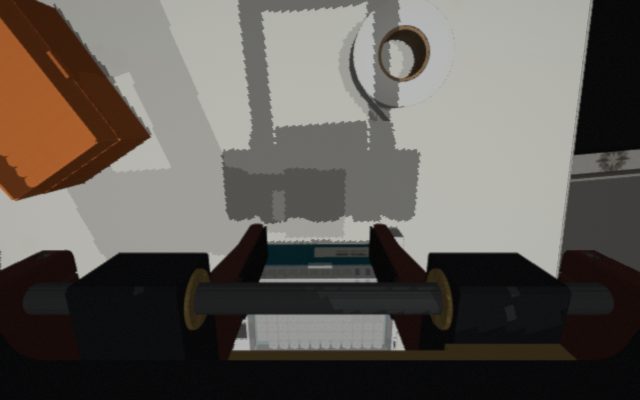

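Clear to lower: the box's near face lies between the fingertips, the roll at (405,55) is well away, and the end of the short rail shows at (397,235), outside the finger.

```bash
python3 -m jog '[[0,0,0.035,0,0.36],[0,0,0.035,0,0.36],[0,0,0.02,0,0.36],[-0.01,0,0,0,0.36],[-0.01,0,0,0,0.36]]' >/dev/null
python3 -m jog '[[-0.004,0,0,0,0.36],[-0.004,0,0,0,0.36],[-0.003,0,0,0,0.36],[-0.002,0,0,0,0.36],[0,0,0,0,0.36]]' >/dev/null
python3 -c "
from h import *
rep()"; for i in 1 2 3 4; do python3 -m jog '[[-0.0015,0,0,0,0.36],[-0.0015,0,0,0,0.36],[0,0,0,0,0.36]]' >/dev/null; python3 -c "
from h import *
rep()"; done
```

```text
t11.57 TCP loc [-97.9 -60.4] z 26.5 F loc [ 0.3  0.  -0.4] tool y ang deg 89.8 w 59.9
t11.82 TCP loc [-96.5 -60.4] z 25.7 F loc [-0.6  0.1  0.6] tool y ang deg 89.8 w 59.8
t12.07 TCP loc [-93.  -60.5] z 25.5 F loc [-1.1  0.2 -0.5] tool y ang deg 89.8 w 59.5
t12.32 TCP loc [-89.3 -60.5] z 25.6 F loc [-0.5  0.1 -0.6] tool y ang deg 89.8 w 59.7
t12.57 TCP loc [-87.9 -60.5] z 25.5 F loc [-4.7 -0.7  2.1] tool y ang deg 89.8 w 60.1
```

```bash
for i in 1 2; do python3 -m jog '[[-0.001,0,0,0,0.36],[-0.001,0,0,0,0.36],[0,0,0,0,0.36]]' >/dev/null; python3 -c "
from h import *
rep()"; done
```

```text
t12.82 TCP loc [-87.9 -60.6] z 25.4 F loc [-9.  -1.   6.6] tool y ang deg 89.8 w 59.6
t13.07 TCP loc [-88.  -60.7] z 25.1 F loc [-11.9  -1.    9. ] tool y ang deg 89.8 w 59.6
```

The box has stalled against the long rail. I'll retract and check.

```bash
python3 -m jog '[[0.01,0,0,0,0.36],[0.015,0,0,0,0.36],[0.01,0,-0.03,0,0.36],[0,0,-0.04,0,0.36],[0,0,-0.03,0,0.36]]' >/dev/null
python3 -c "
from h import *
rep()
for n in('scene','side'): cv2.imwrite(f'pics/{n}5.png',get_image(n)[:,:,::-1])
a=cv2.imread('pics/scene5.png')[140:240,210:310];b=cv2.imread('pics/side5.png')[190:290,240:340]
cv2.imwrite('pics/c5.png',cv2.resize(np.hstack([a,b]),(800,400),interpolation=cv2.INTER_CUBIC))"
```

```text
t13.48 TCP loc [-117.8  -60.3] z 127.4 F loc [ 0.9  0.6 -0. ] tool y ang deg 89.8 w 59.7
```

View pics/c5.png

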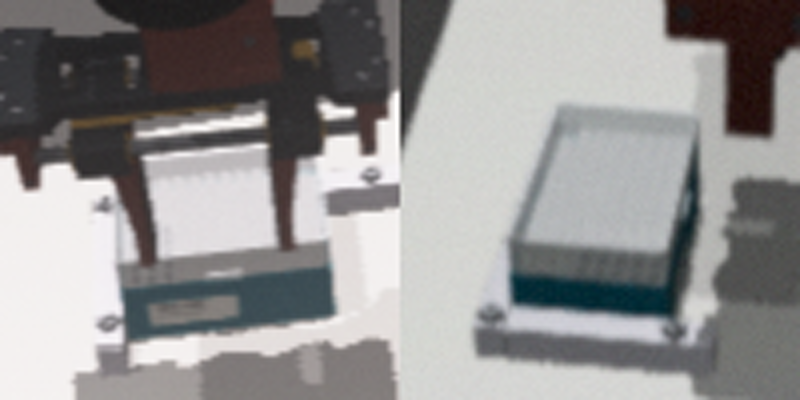

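The box looks flush on the long rail. I'll make one more light push along +y to confirm the short end.

```bash
python3 -m jog '[[-0.022,-0.033,0,0,-0.09],[-0.022,-0.033,0,0,-0.09],[-0.028,-0.03,0,0,-0.09],[0,0,0,7,-0.09],[0,0,0,7,-0.09]]' >/dev/null
python3 -m jog '[[0,0,0,7,-0.09],[0,0,0,7,-0.09],[0,0,0,7,-0.09],[0,0,0,7,-0.09],[0,0,0,7,-0.09]]' >/dev/null
python3 -m jog '[[0,0,0,7,-0.09],[0,0,0,7,-0.09],[0,0,0,7,-0.09],[0,0,0,7,-0.09],[0,0,0,7,-0.09]]' >/dev/null
python3 -m jog '[[0,0,0,6,-0.09],[0,0,0.035,0,-0.09],[0,0,0.035,0,-0.09],[0,0,0.03,0,-0.09],[0,0,0,0,-0.09]]' >/dev/null
python3 -c "
from h import *
rep();goto((-46,-132))"
```

```text
t15.25 TCP loc [ -50.2 -156.3] z 20.3 F loc [-1.  -0.5 -1.2] tool y ang deg -0.2 w 39.7
goto (-46, -132) world [ 0.534 -0.163] tool shift mm [24.3  4.1 -0. ]
```

```bash
python3 -m jog '[[0.01,0.004,-0.003,0,-0.09],[0.008,0,0,0,-0.09],[0.004,0,0,0,-0.09],[0,0,0,0,-0.09]]' >/dev/null
for i in 1 2 3 4; do python3 -m jog '[[0.001,0,0,0,-0.09],[0.001,0,0,0,-0.09],[0,0,0,0,-0.09]]' >/dev/null; python3 -c "
from h import *
rep()"; done
```

```text
t15.83 TCP loc [ -41.9 -132.5] z 29.4 F loc [-0.7 -0.4  0.1] tool y ang deg -0.2 w 39.7
t16.08 TCP loc [ -42.3 -130.7] z 28.7 F loc [-0.4 -0.4 -0. ] tool y ang deg -0.2 w 39.8
t16.33 TCP loc [ -42.4 -129.3] z 28.7 F loc [ 0.5 -5.   0.8] tool y ang deg -0.2 w 39.8
t16.58 TCP loc [ -41.9 -129.1] z 29.0 F loc [ -1.8 -13.3   3.6] tool y ang deg -0.1 w 40.2
```

Same stall point, so the short end is flush too. I'll retract and take a final look.

```bash
python3 -m jog '[[-0.01,0,0,0,-0.09],[-0.02,0,0,0,-0.09],[-0.02,0,-0.03,0,-0.09],[-0.02,0,-0.035,0,-0.09],[-0.02,0,-0.035,0,-0.09]]' >/dev/null
python3 -m jog '[[-0.03,0,-0.02,0,-0.09],[-0.03,0,-0.02,0,-0.09],[-0.03,0,0,0,-0.09],[0,0,0,0,-0.09],[0,0,0,0,-0.09]]' >/dev/null
python3 -c "
from h import *
rep()
for n in('scene','side'): cv2.imwrite(f'pics/{n}6.png',get_image(n)[:,:,::-1])
a=cv2.imread('pics/scene6.png')[140:240,210:310];b=cv2.imread('pics/side6.png')[190:290,240:340]
cv2.imwrite('pics/c6.png',cv2.resize(np.hstack([a,b]),(800,400),interpolation=cv2.INTER_CUBIC))"
```

```text
t17.42 TCP loc [ -42.9 -307.9] z 168.9 F loc [ 0.4 -0.2 -0. ] tool y ang deg -0.4 w 39.8
```

View pics/c6.png

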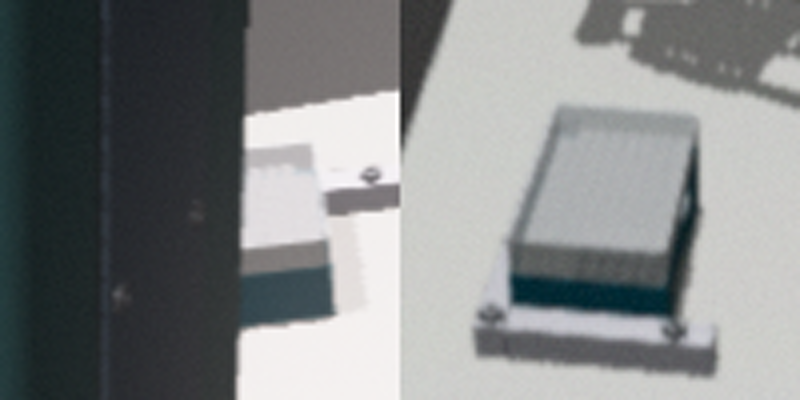

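```bash
python3 - <<'E'
from h import *
for u,v in [(158,104),(297,118),(112,243),(268,255)]: print((L(ray("side",(240+u/4,190+v/4),.066))*1e3).round(1))
hand_in(); print(ctrl.state()["clock"])
E
```

```text
[   2.3 -113.7]
[ -75.2 -110.8]
[-0.6  3.1]
[-77.2   2. ]
the job is handed in; nothing more can be done
the job is handed in; nothing more can be done
```

The tip box was pushed against both rails of the corner locator: each push stalled at about the expected position, and a final view put its corners within a few mm of home. I handed the job in after about 18 s on the clock (limit 42 s). The handed-in verdict wasn't shown. No contact with the bottle, timer or label roll was seen, though I did not re-measure their positions at the end.

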